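Set a feed roller between centres and back off the thumbscrew

TASK

Take the feed roller off its V stand, lay it in the two V rests of the checking fixture, let it go, and then slide the tailstock up until the roller is pushed home against the headstock with a centre in each of its hollow ends. Then turn the thumbscrew on top of the tailstock clockwise until it seats, back it off a quarter turn, and finish while still gripping the thumbscrew there, with the tailstock still up to the roller. Leave the bottle, the parts tray and the screwdriver where they are.

Things in the scene. Friction and masses are not known exactly. Their poses are not given: they have to be found in the camera images.
- fixture: Fixed checking fixture: aluminium plate 90 mm (x) by 295 mm (y = -190 to +105), 12 mm thick. Its y axis points along the line of centres, which runs 60 mm above the bench at x = 0. Origin: on the bench under the middle of the roller as finally fitted. Sliding tailstock at the -y end, fixed headstock at the +y end, two V rests between.
- head_tip (a point): Tip of the headstock's stub centre, on the line of centres at fixture y = +55 mm, pointing to -y. The stub is 8 mm in diameter and 10 mm long with a tapered tip; behind it, at y = +65, is the flange face (17 mm across) that stops the roller. The headstock is a dark steel block 44 mm wide (x), y = 71 to 101, 80 mm high.
- lay (a point): Where to lay the roller's middle at first: on the line of centres at fixture y = -18 mm, axes as the fixture's; the +y end is then 8 mm short of head_tip, so 5 mm either way is fine. The dark steel 90-degree V rests, 8 mm thick, 40 mm wide, stand at y = -60 and +30, arms to 63 mm high; they carry the roller's axis 60 mm above the bench. The tailstock later pushes it along them to y = 0.
- tailstock (a joint): Slide of the tailstock along fixture +y, m: 0 fully back, 0.060 with the fitted roller held between both flanges, stop 0.066. Dark steel block 44 (x) by 40 mm (y), top 78 mm high, its middle at fixture y = -151 mm + value. Starts at 0 to 0.012; about 3 N of friction; stays where left. Push it from behind (-y) or draw it along by its thumbscrew.
- tail_tip (a point): Tip of the tailstock's stub centre, on the line of centres, 36 mm ahead (+y) of the tailstock's middle; the flange face is 10 mm behind the tip; same stub as on the headstock. Axes parallel to the fixture's.
- thumbscrew (a joint): Turn of the thumbscrew about the vertical, rad: 0 is seated (hard stop, no further clockwise); grows as it is backed off, counter-clockwise from above, up to 4.0. A quarter turn is 1.57. Starts at 0.8 to 2.2. About 0.04 N m of friction; does not rise or sink; stays where left.
- screw_grip (a point): Grip point of the thumbscrew, on its vertical axis over the middle of the tailstock, 101 mm above the bench. Plain steel; flat upright spade head 30 mm long, 10 mm thick, at heights 89 to 115 mm: pinch it across its thickness from above. x runs along the spade's length, y across its thickness; both turn with the screw and are parallel to the fixture's x and y when the joint is 0.
- roller: Feed roller, 100 to 210 g: steel tube 18 mm in diameter, 130 mm long, with a black rubber sleeve 20 mm in diameter, 40 mm long, round its middle (pinch it there from above). Each end has a bore 13 mm in diameter, 12 mm deep. Origin at its middle on its axis; y runs along it; both ends are alike. Starts in the V stand with its axis 40 mm above the bench.
- stand: Fixed V stand of black plastic: base 70 x 110 mm, 6 mm thick, two V rests 8 mm thick at y = -46 and +46 mm, arms to 43 mm high, carrying the roller along its y axis. Origin on the bench under its middle.
- bottle: Bystander: white plastic bottle, 56 mm across, 150 mm tall. Origin at its underside's centre.
- tray: Bystander: grey plastic parts tray 90 x 120 x 25 mm. Origin at its underside's centre.
- driver: Bystander: screwdriver lying on the bench, along its own x axis.
Not all that is in view belongs to the job. Of the things like the roller, leave any that is yellow; of the rest the smaller one is meant.

How it is judged:
By the outcome, as a careful person would: the job done as asked, in the order asked, and still so for the second after the job is handed in, while the arm keeps its last pose, push and grip.
It also fails if it takes over 58 s, if anything falls off the work surface, if the arm or the gripper's body presses on something with over 40 N, if the wrist force passes 120 N, or if a joint passes its speed limit or range.

ROBOT

A 7-joint arm with a two-finger parallel gripper is mounted at the origin on the work surface. World frame = base frame: x ahead of the robot, y to its left, z up, the work surface at z = 0. Lengths are in m, angles in rad, forces in N, time in s.
With the tool pointing down it reaches from about 0.425 to 0.825 m from the base axis. Payload 3.6 kg.
Tool frame: the origin (TCP) lies midway between the tips of the shut fingers; the grasp point (between the pads) lies 19 mm behind it (bot.pinch_z is the distance from the TCP to the grasp point, in m); z points along the fingers, y is the line along which they close (so a half turn about z gives the same grasp; the last joint's range is limited). The gripper opens to 85 mm and grips with 20 to 120 N. Pads are 22 mm wide; open, the fingers measure 114 mm over their backs; the gripper's body (76 mm by 85 mm) begins 54 mm behind the grasp point. The pads swing forward as they close: fully open they stand 13 mm farther back than shut.
Start: joints at [-1.302, 0.615, -0.013, 1.423, 0.008, 1.103, -0.04], TCP at [0.189, 0.622, 0.231] pointing down, gripper open.
Joint ranges: [-3.12, 3.12], [-0.3, 2.06], [-1.34, 1.32], [0.26, 2.42], [-1.36, 4.5], [0.01, 1.98], [-2.84, 2.84]. Speed limits (rad/s): [2.79, 2.79, 3.14, 3.14, 3.14, 3.14, 3.14].

INTERFACE

Orientations are given as a unit quaternion [x, y, z, w].
In Python, from plant import bot, fingers, monitor, cams, sign_off gives the robot as it stands. Calls block until the motion is done:
- bot.goto(position, orientation): joint-space move of the TCP to a pose.
- bot.line_to(position, attitude=None, speed=0.15, until_force=None): straight line of the TCP; attitude=None keeps the orientation; speed is the mean speed in m/s. With until_force (N) it stops when the force on the tool has changed by that much, and returns True; else False.
- bot.movej(angles): joint-space move.
- fingers.let_go() and fingers.gripper_close(effort=None): open the fingers fully, or close them until they stop; effort is the grip in N (None keeps the last).
- bot.pause(seconds).
- bot.solve_ik(position, orientation): joint angles nearest the present ones, or None.
- monitor.get_obs(): the state.
- cams.get_image(name): name is "scene" or "side" or "wrist"; returns the picture (420x560x3 uint8, red, green, blue); there is no depth.
- cams.camera_params(name): a dict with "fovy" (degrees; the focal length in pixels is half the picture's height over the tangent of half this angle, whatever the lens; pixels are square), "cx", "cy" (the principal point, pixels), "dist_coeffs" ([k1, k2, p1, p2, k3] as OpenCV has them; the pictures are not rectified), "camera_from_world" (4x4, takes a point from world to camera coordinates); the wrist camera has in their place "hand_eye" (4x4, takes a point from camera to tool coordinates, whose origin is the TCP and whose axes are the flange's). Camera axes: x right, y down, z forward; pixel columns grow to the right and rows downward; lengths in m; the calibration is good to about 2 mm. A picture is of the moment at which its call begins: read the wrist's pose just before it. camera_params takes no time and is no camera call.
A pose or a line that the arm cannot do raises bot.PlanningError and nothing moves.
- sign_off(): hands the job in; it is judged then, once.
The state is a dict: "time": time; "qpos": joint angles; "qvel": joint speeds; "effort": joint torques, N m; "eef_pos": TCP position; "orientation": TCP orientation; "contact_force": force on the tool from outside, world axes, zero at the start; "torque": the same for the moment, N m; "finger_gap": finger opening in m; "finger_force": force on a finger pad.
Only numpy, scipy, OpenCV 4.12 (cv2) and the standard library are available. Lean on these libraries where they do the work, as an engineer would, in place of code of your own. Each camera call takes 0.05 s, during which the arm holds its last target. There are 200 camera calls.

## Working session

There is one attempt and no reset: what is moved stays moved. The work goes in short steps, each a Python script; the robot and the scene stay as the last script left them, time stands still between calls to the robot, and variables do not carry over. Pictures are saved under pics/ and viewed, at most 13 in all, crops included, and the job is handed in when it is done.

```bash
ls; mkdir -p pics
python3 - <<'E'
from plant import bot, fingers, monitor, cams
import cv2,numpy as np
o=monitor.get_obs(); print(o)
for n in("scene","side","wrist"):
    cv2.imwrite(f"pics/{n}0.png",cams.get_image(n)[:,:,::-1]); print(n,cams.camera_params(n))
E
```

```text
pics
{'time': 0.0, 'qpos': array([-1.30250577,  0.61592879, -0.01262328,  1.42492034,  0.00811683,
        1.10336998, -0.04042309]), 'qvel': array([-0.00023336,  0.00059845,  0.00032641,  0.00054598,  0.00018381,
       -0.00078468,  0.00141431]), 'effort': array([ 6.03250210e-04, -4.69219458e+01,  2.59245420e-01, -1.71034402e+01,
        9.94324480e-03,  9.45779029e-03, -2.05397235e-06]), 'eef_pos': array([0.18862018, 0.62123093, 0.23012479]), 'orientation': array([ 1.46833925e-01,  9.89160320e-01, -1.27735056e-03, -1.65219242e-04]), 'contact_force': array([0.32120864, 0.42980444, 1.11077328]), 'torque': array([ 0.03038501, -0.04130324,  0.06278972]), 'finger_force': 0.0, 'finger_gap': 0.0855342379324236}
scene {'fovy': 54.61068376478299, 'cx': 279.549185377598, 'cy': 209.6459233485193, 'dist_coeffs': array([-0.07674312,  0.        ,  0.        ,  0.        ,  0.        ]), 'camera_from_world': array([[ 0.78460138,  0.6199732 ,  0.00582296, -0.33213001],
       [ 0.5300139 , -0.665822  , -0.52513458, -0.3434291 ],
       [-0.32169231,  0.41510757, -0.85099928,  1.36307479],
       
[... 414 characters left out ...]
,
       [ 3.84304406e-01,  6.46630167e-01, -6.58923024e-01,
         1.01964952e+00],
       [ 0.00000000e+00,  0.00000000e+00,  0.00000000e+00,
         1.00000000e+00]])}
wrist {'fovy': 70.57004350765884, 'cx': 277.664684029471, 'cy': 209.37263558564285, 'dist_coeffs': array([-0.05091096,  0.        ,  0.        ,  0.        ,  0.        ]), 'hand_eye': array([[-1.17418662e-03, -9.53689691e-01, -3.00789950e-01,
         7.72499333e-02],
       [ 9.99999308e-01, -1.13955826e-03, -2.90571011e-04,
        -1.89936498e-03],
       [-6.56530944e-05, -3.00790083e-01,  9.53690370e-01,
        -1.42596933e-01],
       [ 0.00000000e+00,  0.00000000e+00,  0.00000000e+00,
         1.00000000e+00]])}
```

View pics/scene0.png

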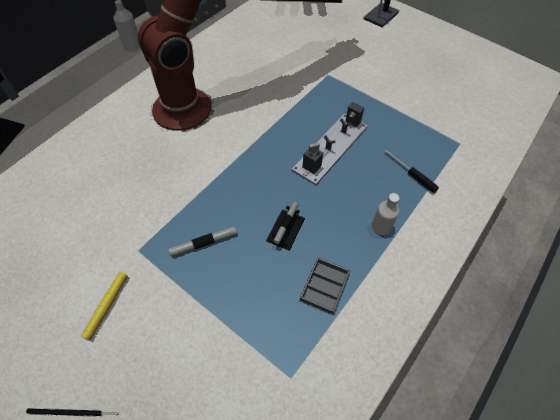

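View pics/side0.png

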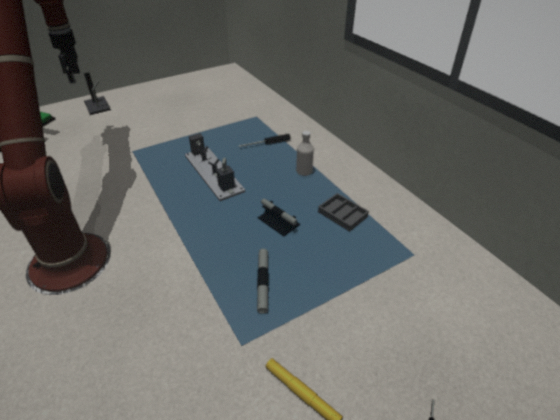

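Look-alikes: a yellow rod at scene (105,305), to be left; a large roller lying at (203,242); and the smaller roller in the V stand at (286,224), which is the one meant. The fixture's tailstock is at (313,160), its headstock at (355,115). In the side view the roller is at (280,212) and the tailstock at (226,178).

```bash
cat > h.py <<'E'
from plant import bot, fingers, monitor, cams, sign_off
import cv2, numpy as np, json
from scipy.spatial.transform import Rotation as R
from scipy.optimize import least_squares
def Kd(n):
    p=cams.camera_params(n); f=210/np.tan(np.radians(p["fovy"])/2)
    return np.array([[f,0,p["cx"]],[0,f,p["cy"]],[0,0,1]]),p["dist_coeffs"],p
def wristE(o):
    T=np.eye(4);T[:3,:3]=R.from_quat(o["orientation"]).as_matrix();T[:3,3]=o["eef_pos"]
    return np.linalg.inv(T@cams.camera_params("wrist")["hand_eye"])
def proj(n,E,X):
    K,d,_=Kd(n); E=np.asarray(E)
    return cv2.projectPoints(np.asarray(X,float).reshape(-1,3),cv2.Rodrigues(E[:3,:3])[0],E[:3,3],K,d)[0].reshape(-1,2)
def ray(n,E,uv):
    K,d,_=Kd(n);E=np.asarray(E)
    p=cv2.undistortPoints(np.array([[uv]],float),K,d)[0,0]
    v=E[:3,:3].T@np.r_[p,1]; return -E[:3,:3].T@E[:3,3], v/np.linalg.norm(v)
def tri(views):  # [(name,E,uv)]
    A=np.zeros((3,3));b=np.zeros(3)
    for v in views:
        c,r=ray(*v);P=np.eye(3)-np.outer(r,r);A+=P;b+=P@c
    return np.linalg.solve(A,b)
def plane(n,E,uv,z):
    c,r=ray(n,E,uv); return c+r*(z-c[2])/r[2]
def ext(n): return cams.camera_params(n)["camera_from_world"]
def down(yaw): # tool x axis at angle yaw in world, z down
    return R.from_matrix(np.c_[[np.cos(yaw),np.sin(yaw),0],[np.sin(yaw),-np.cos(yaw),0],[0,0,-1]]).as_quat()
def snap(name):
    o=monitor.get_obs(); im=cams.get_image("wrist"); cv2.imwrite(f"pics/{name}.png",im[:,:,::-1])
    np.save(f"pics/{name}.npy",wristE(o)); return o
E
python3 - <<'E'
from h import *
S,D=ext("scene"),ext("side")
for k,a,b in [("endA",(294,206),(266,203)),("endB",(279,241),(295,220)),("tailtop",(314,148),(223,163)),("head",(356,107),(197,138)),("bottle",(394,197),(307,135)),("bigroll",(203,242),(263,280))]:
    print(k,tri([("scene",S,a),("side",D,b)]).round(3))
for y in (0,1.57,-1.57,.8): print(y,[ (bot.solve_ik([.55,yy,.35],down(y)) is not None) for yy in(-.2,0,.2,.3)])
E
```

```text
endA [ 0.55  -0.097  0.038]
endB [ 0.583 -0.205  0.039]
tailtop [0.495 0.065 0.099]
head [0.494 0.295 0.075]
bottle [0.766 0.022 0.143]
bigroll [ 0.416 -0.322  0.008]
0 [True, True, True, True]
1.57 [True, True, True, True]
-1.57 [True, True, True, True]
0.8 [True, True, True, True]
```

Run:
```python
from h import *
for nm,p,ys in [("roll",[.567,-.15,.03],(1.87,-1.27)),("lay",[.495,.17,.05],(1.57,-1.57)),("screw",[.495,.067,.09],(0,1,2,2.5,-3.14,-2.14,-1.14,-.5))]:
    for y in ys:
        q=bot.solve_ik(p,down(y)); print(nm,y,None if q is None else np.round(q,2))
```

```text
roll 1.87 [ 0.12  0.78  0.17  1.8  -0.22  0.58  0.72]
roll -1.27 [-0.37  1.1   1.13  1.81 -1.16  1.07 -1.61]
lay 1.57 [-0.54  0.69  0.25  1.97 -0.33  0.52 -0.05]
lay -1.57 [-0.1   0.72 -0.42  1.96  0.52  0.58  2.27]
screw 0 [-0.56  0.66  0.59  2.02 -0.6   0.64 -1.14]
screw 1 [-0.45  0.62  0.41  2.01 -0.43  0.59 -0.31]
screw 2 [-0.32  0.6   0.21  2.01 -0.23  0.56  0.48]
screw 2.5 [-0.25  0.59  0.11  2.01 -0.11  0.55  0.86]
screw -3.14 [-0.14  0.59 -0.05  2.    0.06  0.55  1.34]
screw -2.14 [ 0.01  0.6  -0.28  2.    0.29  0.58  2.11]
screw -1.14 [-0.83  0.89  1.13  2.02 -1.03  0.96 -1.85]
screw -0.5 [-0.83  0.89  1.13  2.02 -1.03  0.96 -1.21]
```

Run:
```python
from h import *
bot.goto([.50,.17,.24],down(1.57)); o=snap("w1"); print(o["time"],o["qpos"].round(2))
bot.goto([.50,.09,.24],down(1.57)); o=snap("w2")
bot.goto([.56,-.17,.2],down(1.8)); o=snap("w3")
bot.goto([.575,-.22,.2],down(1.8)); o=snap("w4"); print(o["time"],o["eef_pos"])
a=[cv2.imread(f"pics/w{i}.png") for i in(1,2,3,4)]
cv2.imwrite("pics/c12.png",cv2.resize(np.vstack([a[0][:, :],a[1]]),None,fx=.71,fy=.71))
```

```text
2.1333 [-0.65  0.44  0.41  1.77 -0.2   0.97 -0.16]
4.075 [ 0.57534262 -0.2204413   0.20023078]
```

View pics/w1.png

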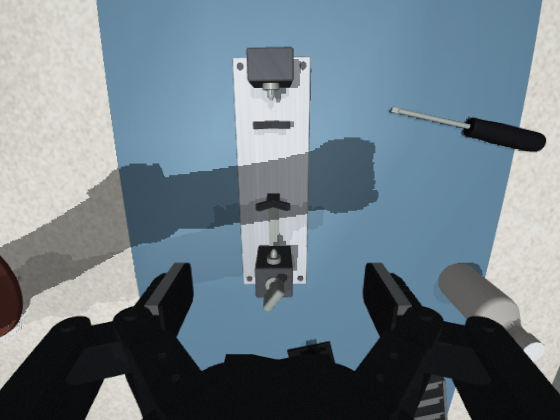

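View pics/w3.png

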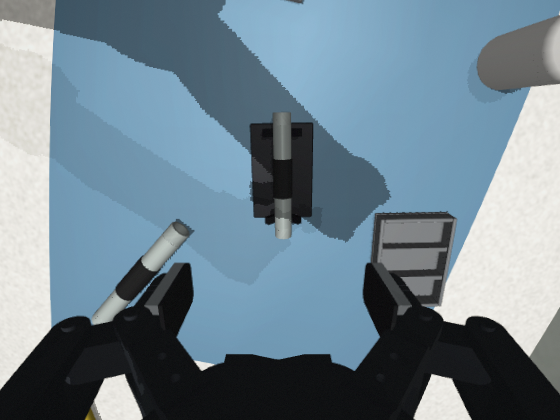

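View pics/w2.png

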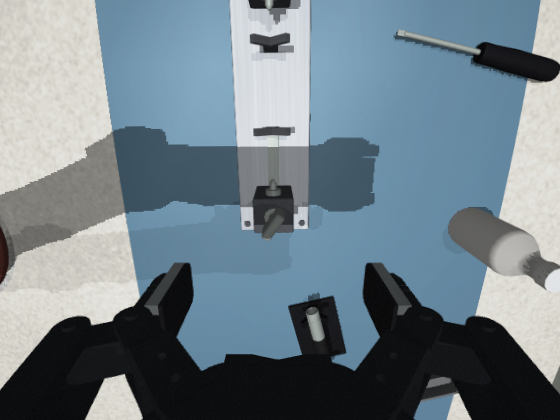

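```bash
cat > crop.py <<'E'
import cv2,numpy as np
def comp(out,items,s=4):  # items: (file,u0,v0) crops of 400/s x 300/s
    t=[]
    for f,u0,v0 in items:
        w,h=400//s,300//s
        c=cv2.resize(cv2.imread(f"pics/{f}.png")[v0:v0+h,u0:u0+w],(400,300),interpolation=cv2.INTER_CUBIC)
        c=cv2.convertScaleAbs(c,alpha=1.5,beta=20)
        for u in range(-(-u0//10)*10,u0+w,10): cv2.line(c,((u-u0)*s,0),((u-u0)*s,6),(0,0,255),1); cv2.putText(c,str(u),((u-u0)*s,14),0,.3,(0,0,255))
        for v in range(-(-v0//10)*10,v0+h,10): cv2.line(c,(0,(v-v0)*s),(6,(v-v0)*s),(0,0,255),1); cv2.putText(c,str(v),(8,(v-v0)*s+4),0,.3,(0,0,255))
        t.append(c)
    cv2.imwrite(out,np.vstack([np.hstack(t[:2]),np.hstack(t[2:])]))
E
python3 - <<'E'
from crop import comp
import cv2
comp("pics/k1.png",[("w1",225,240),("w2",225,175),("w1",222,43),("w3",235,110)])
comp("pics/k2.png",[("w3",200,100),("w4",200,60),("w2",222,0),("w4",220,100)],s=2)
E
```

```text
(no output)
```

View pics/k1.png

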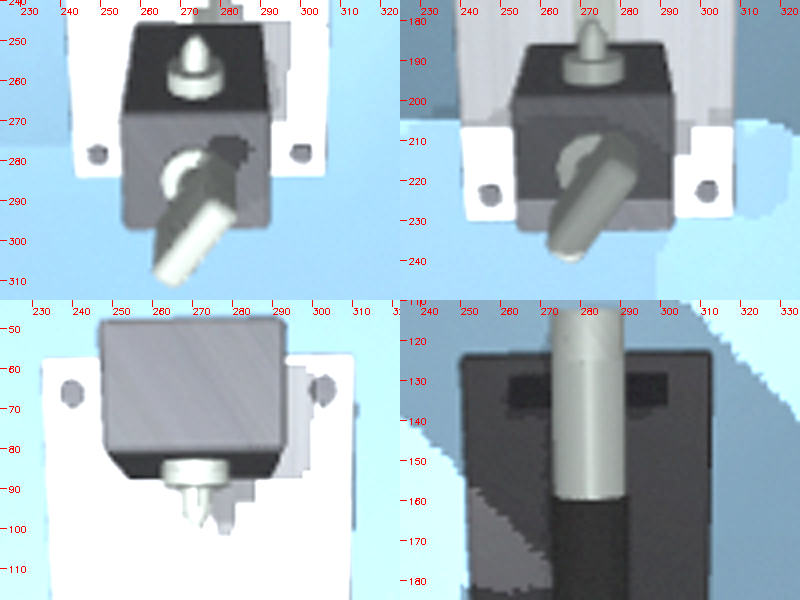

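View pics/k2.png

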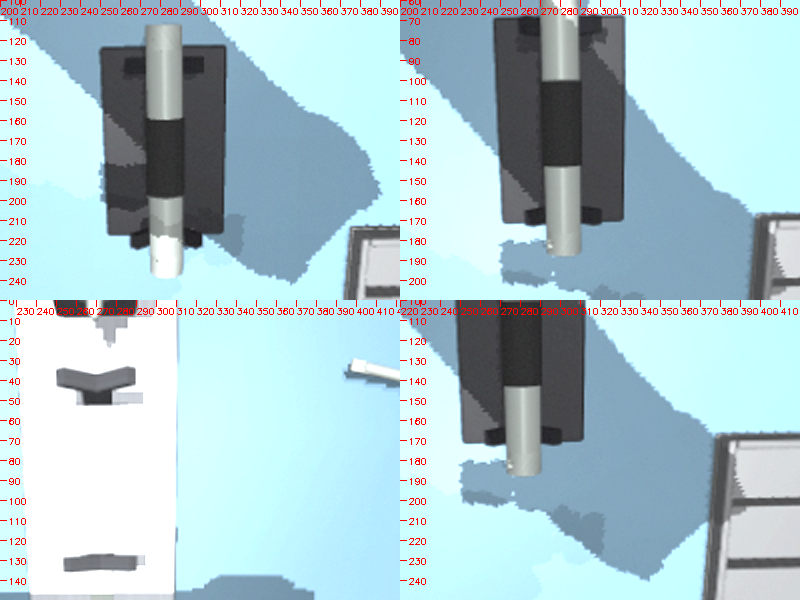

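```bash
cat > m.py <<'E'
from h import *
E1,E2,E3,E4=[np.load(f"pics/w{i}.npy") for i in(1,2,3,4)]
T=lambda a,Ea,b,Eb: tri([("wrist",Ea,a),("wrist",Eb,b)]).round(4)
print("tail tip",T((273.75,249.2),E1,(273.2,179.5),E2),"plate bl",T((244,284),E1,(240.2,230),E2),"br",T((306,284),E1,(308.2,229.5),E2),"tailtop",T((274.1,297),E1,(273.4,232.5),E2))
print("sleeve far",T((282.5,159),E3,(280,100.5),E4),"near",T((282.5,199),E3,(280,143),E4))
sf,sn=[np.mean([plane("wrist",E3,a,.05),plane("wrist",E4,b,.05)],0) for a,b in(((282.5,159),(280,100.5)),((282.5,199),(280,143)))]
c=(sf+sn)/2; print("sleeve on z=.05",sf,sn,"mid",c,"len",np.linalg.norm(sf-sn))
fe=plane("wrist",E3,(281.7,112),.045); ne=np.mean([plane("wrist",E3,(283.5,238),.04),plane("wrist",E4,(281.5,187.5),.04)],0)
d=fe-ne; print("ends",fe,ne,"mid",(fe+ne)/2,"len",np.linalg.norm(d),"angle",np.arctan2(d[1],d[0]))
def W(p,F): 
    x,y,a=p[:3];c,s=np.cos(a),np.sin(a); F=np.atleast_2d(F); return np.c_[x+c*F[:,0]-s*F[:,1],y+s*F[:,0]+c*F[:,1],F[:,2]]
def res(p):
    v=p[3]; r=[]
    X1=[(-.045,-.19,.012),(.045,-.19,.012),(-.045,.105,.012),(.045,.105,.012),(0,.055,.06),(-.022,.101,.08),(.022,.101,.08),(-.022,.071,.08),(.022,.071,.08),(0,-.115+v,.06),(-.022,-.171+v,.078),(.022,-.171+v,.078),(-.022,-.131+v,.078),(.022,-.131+v,.078)]
    U1=[(244,284),(306,284),(232.5,56.7),(310.5,56),(270.7,100),(247,47.2),(293.2,47.2),(248.2,80.5),(292.7,80.5),(273.75,249.2),(255.5,297),(292.7,297),(256,268),(292,268)]
    X2=[X1[i] for i in(0,1,9,10,11,12,13)]; U2=[(240.2,230),(308.2,229.5),(273.2,179.5),(253.7,232.5),(293.2,232.5),(253.2,198.7),(293.2,198.7)]
    return np.r_[proj("wrist",E1,W(p,X1))-U1,proj("wrist",E2,W(p,X2))-U2].ravel()
s=least_squares(res,[.495,.2,0,.006],loss="soft_l1"); print("fixture",s.x.round(4),"px rms",np.sqrt(np.mean(res(s.x)**2)).round(2)); print(res(s.x).reshape(-1,2).round(1).tolist())
sp=[plane("wrist",E1,u,.115) for u in((276.2,290.7),(283.7,293),(268.7,311.2),(263,307.5))]
sd=(sp[0]+sp[1]-sp[2]-sp[3])/2; print("spade",np.mean(sp,0),"len",np.linalg.norm(sd),"ang",np.arctan2(sd[1],sd[0])-s.x[2], "axis",W(s.x,(0,-.151+s.x[3],.101)))
E
python3 m.py
```

```text
tail tip [0.4942 0.0985 0.0657] plate bl [0.4498 0.0193 0.0131] br [0.5394 0.0196 0.0131] tailtop [0.4944 0.0414 0.0774]
sleeve far [ 0.5562 -0.1327  0.0441] near [ 0.5651 -0.1708  0.053 ]
sleeve on z=.05 [ 0.55606143 -0.13245816  0.05      ] [ 0.56527787 -0.17130505  0.05      ] mid [ 0.56066965 -0.1518816   0.05      ] len 0.03992522205595205
ends [ 0.54504244 -0.08897226  0.045     ] [ 0.5775397  -0.21666192  0.04      ] mid [ 0.56129107 -0.15281709  0.0425    ] len 0.13185491804178756 angle 1.8200075107878175
fixture [0.4925 0.2085 0.0115 0.0034] px rms 0.59
[[-0.7, 0.4], [0.4, -0.1], [-0.4, 0.1], [0.5, -0.2], [0.6, -0.2], [-0.7, -0.3], [0.7, -0.9], [-0.8, 0.8], [1.1, 0.3], [-0.2, -0.8], [0.1, 0.7], [-0.2, 0.4], [-1.6, -0.1], [0.7, -0.4], [0.8, 0.5], [-0.1, 0.1], [-0.4, 0.4], [-0.0, 0.8], [0.3, 0.3], [-1.0, -0.3], [0.3, -0.9]]
spade [0.49367851 0.06213216 0.115     ] len 0.026268798964038803 ang 0.9554746211063083 axis [[0.4942365  0.06091609 0.101     ]]
```

The wrist pictures show the roller's sleeve at w3 (283,179) and the tailstock tip at w1 (274,249). The headstock tip is at w1 (271,100) and the spade top at w1 (273,301). Measured heights, lengths and sizes agree with the text: sleeve 39.9 mm, roller 132 mm, fixture fit 0.6 px. Next I grasp.

```bash
python3 - <<'E'
from h import *
c=[.5611,-.1523]; y=1.82
def st(t):
    o=monitor.get_obs(); print(t,round(o["time"],2),o["eef_pos"].round(4),"F",o["contact_force"].round(1),"T",o["torque"].round(2),"gap",round(o["finger_gap"],4),"ff",round(o["finger_force"],1)); return o
bot.goto([*c,.13],down(y))
bot.line_to([*c,.021],speed=.12,until_force=15); st("down")
fingers.gripper_close(50); st("closed")
bot.line_to([*c,.14],speed=.15); st("lifted")
a=.0115; L=np.array([.4925,.2085])-.018*np.array([-np.sin(a),np.cos(a)])
bot.goto([*L,.14],down(np.pi/2+a)); st("above"); snap("w5")
print(cams.camera_params("wrist")["cx"])
cv2.imwrite("pics/s5.png",cams.get_image("side")[:,:,::-1])
E
python3 - <<'E'
import sys;sys.path.insert(0,'.')
E
```

```text
down 5.66 [ 0.5618 -0.1527  0.0218] F [ 0.  -0.5 -0.3] T [-0.03 -0.04  0.09] gap 0.0853 ff 0.0
closed 6.28 [ 0.5622 -0.1521  0.0214] F [0.6 0.2 1.9] T [ 0.17 -0.36 -0.02] gap 0.0184 ff 48.7
lifted 7.22 [ 0.56   -0.1519  0.1388] F [ 0.3 -0.  -2.5] T [0.02 0.04 0.01] gap 0.0183 ff 48.8
above 8.53 [0.4935 0.1887 0.14  ] F [ 0.9 -0.5 -2.1] T [-0.02 -0.01 -0.01] gap 0.0181 ff 48.8
277.664684029471
```

```bash
python3 - <<'E'
from h import *
def st(t):
    o=monitor.get_obs(); print(t,round(o["time"],2),o["eef_pos"].round(4),"F",o["contact_force"].round(1),"T",o["torque"].round(2),"gap",round(o["finger_gap"],4),"ff",round(o["finger_force"],1)); return o
L=[.4927,.1905]
bot.line_to([*L,.055],speed=.1,until_force=15); st("near")
print(bot.line_to([*L,.036],speed=.03,until_force=6)); o=st("touch")
snap("w6")
E
python3 -c "
from crop import comp
comp('pics/k3.png',[('w6',180,20),('w6',180,150),('w5',180,20),('w5',180,150)],s=2)"
```

```text
near 9.63 [0.4933 0.1906 0.0555] F [ 0.   0.6 -1.8] T [ 0.02 -0.09 -0.04] gap 0.0184 ff 48.8
True
touch 10.12 [0.4933 0.1906 0.0413] F [0.8 0.2 2.4] T [ 0.05 -0.11  0.06] gap 0.0183 ff 49.3
```

View pics/k3.png

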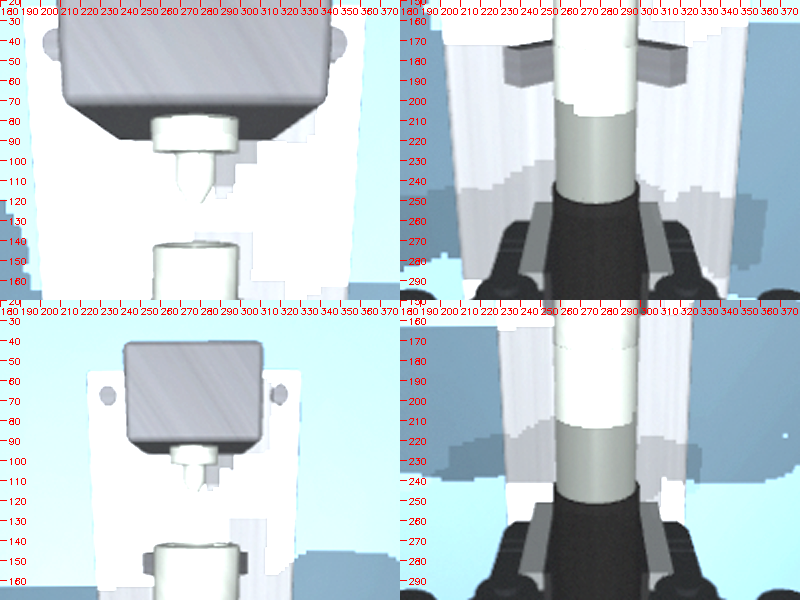

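```bash
cat >> h.py <<'E'
def st(t):
    o=monitor.get_obs(); yaw=R.from_quat(o["orientation"]).as_matrix()[:2,0]
    print(t,round(o["time"],2),o["eef_pos"].round(4),"yaw",round(float(np.arctan2(yaw[1],yaw[0])),3),"F",o["contact_force"].round(1),"T",o["torque"].round(3),"gap",round(o["finger_gap"],4),"ff",round(o["finger_force"],1)); return o
E
python3 - <<'E'
from h import *
L=[.4933,.1906]
fingers.let_go(); st("open")
bot.line_to([*L,.19],speed=.15)
P=[.4942,.0609]
bot.goto([*P,.19],down(.967)); st("above")
print(bot.line_to([*P,.082],speed=.1,until_force=8)); st("down"); snap("w7")
fingers.gripper_close(80); st("gripped"); snap("w8")
for n in("side","scene"): cv2.imwrite(f"pics/{n}7.png",cams.get_image(n)[:,:,::-1])
S=cv2.imread("pics/side7.png")[110:210,150:283]; C=cv2.imread("pics/scene7.png")[85:185,280:413]
f=lambda i:cv2.resize(i,(400,300),interpolation=cv2.INTER_CUBIC)
w=lambda n:cv2.resize(cv2.imread(f"pics/{n}.png"),(400,300))
cv2.imwrite("pics/k4.png",cv2.convertScaleAbs(np.vstack([np.hstack([f(S),f(C)]),np.hstack([w("w7"),w("w8")])]),alpha=1.5))
E
```

```text
open 10.83 [0.4922 0.1905 0.0409] yaw 1.583 F [0.  0.5 0.2] T [-0.027  0.038 -0.029] gap 0.0852 ff 0.0
above 12.56 [0.4938 0.0605 0.1894] yaw 0.966 F [ 0.3  0.7 -0.1] T [ 0.054 -0.009 -0.015] gap 0.0854 ff 0.0
False
down 13.79 [0.4947 0.0609 0.0825] yaw 0.967 F [0.3 0.1 0.9] T [-0.047  0.029 -0.022] gap 0.0853 ff 0.0
gripped 14.53 [0.4942 0.061  0.0825] yaw 0.967 F [-1.3  0.   4.1] T [0.106 0.3   0.   ] gap 0.0089 ff 78.5
```

View pics/k4.png

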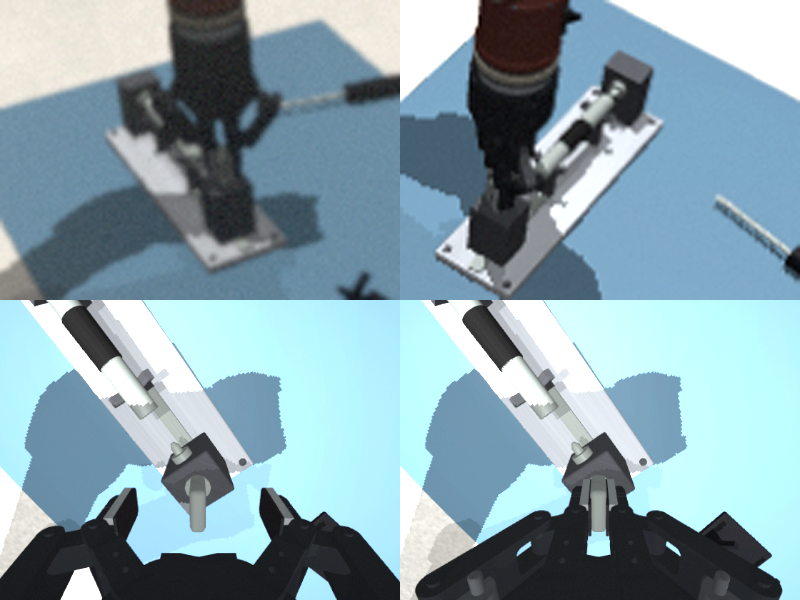

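The roller lies in both V rests, in line with the centres, and the spade is pinched squarely. Now I slide the tailstock up.

Run:
```python
from h import *
a=.0115; d=np.array([-np.sin(a),np.cos(a),0]); p0=np.array([.4942,.0609,.0825])
print(bot.line_to(p0+.045*d,speed=.05,until_force=14)); st("slide1")
print(bot.line_to(p0+.0585*d,speed=.02,until_force=14)); o=st("slide2"); print((o["eef_pos"]-p0)@d)
snap("w9")
```

```text
False
slide1 15.72 [0.4936 0.1056 0.0826] yaw 0.967 F [-1.5 -3.7  5. ] T [-0.777  0.239  0.043] gap 0.0093 ff 78.4
False
slide2 16.55 [0.4935 0.1182 0.0826] yaw 0.966 F [-1.  -4.7  4.8] T [-1.126  0.271  0.034] gap 0.0088 ff 78.4
0.05734546423924374
```

Run:
```python
from h import *
a=.0115; d=np.array([-np.sin(a),np.cos(a),0]); p0=np.array([.4942,.0609,.0825])
for s in (.0595,.0605,.0615,.0625,.0635,.0645):
    hit=bot.line_to(p0+s*d,speed=.01,until_force=12); o=st(f"{s} {hit}"); print(((o["eef_pos"]-p0)@d).round(4))
    if hit or o["contact_force"][1]<-12: break
snap("w10")
for n in("side","scene"): cv2.imwrite(f"pics/{n}10.png",cams.get_image(n)[:,:,::-1])
f=lambda n,u,v,w=100,h=75:cv2.convertScaleAbs(cv2.resize(cv2.imread(f"pics/{n}.png")[v:v+h,u:u+w],(400,300),interpolation=cv2.INTER_CUBIC),alpha=1.5)
cv2.imwrite("pics/k5.png",np.vstack([np.hstack([f("side10",180,125),f("scene10",290,95)]),np.hstack([f("w10",0,0,560,420),f("w10",40,0,280,210)])]))
```

```text
0.0595 False 16.85 [0.4934 0.1183 0.0825] yaw 0.965 F [-1.4 -7.2  6.4] T [-1.381  0.326  0.021] gap 0.0091 ff 78.3
0.0574
0.0605 False 17.1 [0.4935 0.1183 0.0826] yaw 0.965 F [-2.1 -7.1  3.9] T [-1.7    0.273  0.024] gap 0.0089 ff 78.3
0.0574
0.0615 False 17.35 [0.4934 0.1184 0.0826] yaw 0.964 F [-1.4 -9.8  5. ] T [-1.99   0.32   0.062] gap 0.009 ff 78.3
0.0575
0.0625 False 17.6 [0.4934 0.1184 0.0826] yaw 0.963 F [ -1.3 -11.6   4.7] T [-2.299  0.366  0.025] gap 0.0094 ff 78.2
0.0575
0.0635 False 17.85 [0.4934 0.1185 0.0826] yaw 0.962 F [ -1.  -13.3   4.9] T [-2.542  0.334 -0.016] gap 0.0089 ff 78.2
0.0576
```

View pics/k5.png

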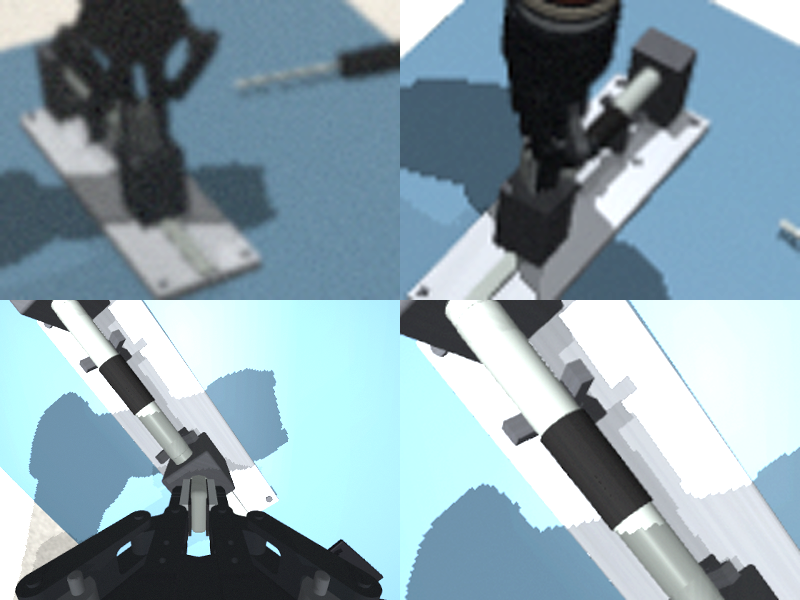

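The tailstock stalls at about 0.060 with the force rising to 13 N, and the picture shows both roller ends on their centres, hard against the flanges. Now I turn the screw clockwise while keeping a light push.

Run:
```python
from h import *
a=.0115; d=np.array([-np.sin(a),np.cos(a),0]); p=np.array([.4942,.0609,.0825])+.0605*d
bot.line_to(p,down(.96),speed=.02); o=st("start"); yaw=.96; t0=o["torque"][2]
while yaw>-.35:
    yaw-=.09 if yaw>.2 else .03
    bot.line_to(p,down(yaw),speed=.05)
    o=monitor.get_obs(); x=R.from_quat(o["orientation"]).as_matrix()[:2,0]; ya=np.arctan2(x[1],x[0])
    print(round(o["time"],2),round(yaw,3),round(float(ya),3),o["torque"].round(3)[2],o["contact_force"].round(1),o["eef_pos"].round(4))
    if abs(o["torque"][2]-t0)>.5 or (ya-yaw)>.08: break
```

```text
start 18.3 [0.4934 0.1184 0.0826] yaw 0.957 F [-1.4 -7.4  4.8] T [-1.693  0.285 -0.08 ] gap 0.0089 ff 78.5
18.55 0.87 0.867 -0.073 [-2.5 -7.5  4.9] [0.4933 0.1184 0.0826]
18.8 0.78 0.777 -0.012 [-1.5 -7.4  5.4] [0.4932 0.1185 0.0826]
19.05 0.69 0.687 -0.041 [-2.5 -8.   5.7] [0.4931 0.1186 0.0825]
19.3 0.6 0.597 -0.029 [-2.5 -7.7  5.9] [0.493  0.1187 0.0825]
19.55 0.51 0.508 -0.051 [-3.5 -7.4  6. ] [0.493  0.1188 0.0826]
19.8 0.42 0.418 -0.055 [-3.2 -7.1  6.2] [0.4929 0.1189 0.0825]
20.05 0.33 0.328 -0.037 [-2.7 -7.   6.5] [0.4929 0.1191 0.0826]
20.3 0.24 0.238 -0.052 [-3.5 -5.9  7.5] [0.4928 0.1192 0.0825]
20.55 0.15 0.148 -0.015 [-2.4 -6.3  6.3] [0.4928 0.1194 0.0826]
20.8 0.12 0.118 -0.035 [-3.1 -6.6  7. ] [0.4928 0.1194 0.0825]
21.05 0.09 0.088 0.008 [-3.3 -6.7  6. ] [0.4928 0.1194 0.0825]
21.3 0.06 0.058 -0.038 [-3.1 -6.7  7.4] [0.4928 0.1195 0.0825]
21.55 0.03 0.028 -0.051 [-3.7 -5.8  7.6] [0.4928 0.1195 0.0826]
21.8 0.0 0.001 0.286 [-4.1 -6.9  7.3] [0.4928 0.1196 0.0826]
22.05 -0.03 -0.025 0.911 [-3.1 -7.3  7.6] [0.4928 0.1196 0.0826]
```

It seats at yaw 0.01, exactly the fixture yaw. Next I back off a quarter turn, watching the torque for slip.

Run:
```python
from h import *
a=.0115; d=np.array([-np.sin(a),np.cos(a),0]); p=np.array([.4942,.0609,.0825])+.0605*d
for yaw in [-.01,.0,.01,.02,.05,*np.linspace(.14,1.5816,17)]:
    bot.line_to(p,down(yaw),speed=.05)
    o=monitor.get_obs(); x=R.from_quat(o["orientation"]).as_matrix()[:2,0]; ya=np.arctan2(x[1],x[0])
    if yaw<.1 or yaw>1.4: print(round(o["time"],2),round(yaw,3),round(float(ya),3),o["torque"].round(3)[2],o["contact_force"].round(1),o["eef_pos"].round(4))
bot.pause(.3); st("end"); snap("w11")
for n in("side","scene"): cv2.imwrite(f"pics/{n}11.png",cams.get_image(n)[:,:,::-1])
f=lambda n,u,v,w=100,h=75:cv2.convertScaleAbs(cv2.resize(cv2.imread(f"pics/{n}.png")[v:v+h,u:u+w],(400,300),interpolation=cv2.INTER_CUBIC),alpha=1.5)
cv2.imwrite("pics/k6.png",np.vstack([np.hstack([f("side11",180,125),f("scene11",290,95)]),np.hstack([f("w11",0,0,560,420),f("w11",210,190,140,105)])]))
```

```text
22.3 -0.01 -0.008 0.511 [-3.8 -6.6  7.4] [0.4928 0.1196 0.0825]
22.55 0.0 0.001 0.379 [-2.4 -6.4  7.4] [0.4928 0.1196 0.0826]
22.8 0.01 0.01 0.121 [-2.8 -6.4  6.5] [0.4928 0.1196 0.0825]
23.05 0.02 0.019 0.041 [-4.1 -5.9  6.6] [0.4928 0.1196 0.0826]
23.3 0.05 0.049 0.083 [-2.4 -5.6  6.8] [0.4928 0.1195 0.0825]
27.05 1.401 1.399 0.086 [-0.5 -8.8  4.2] [0.4941 0.1182 0.0826]
27.3 1.491 1.489 0.041 [-0.  -8.7  3.5] [0.4942 0.1181 0.0826]
27.55 1.582 1.579 0.024 [-0.8 -8.1  3.1] [0.4943 0.1181 0.0825]
end 27.85 [0.4943 0.1181 0.0826] yaw 1.579 F [-0.3 -7.9  3. ] T [-1.792 -0.065  0.016] gap 0.009 ff 78.5
```

View pics/k6.png

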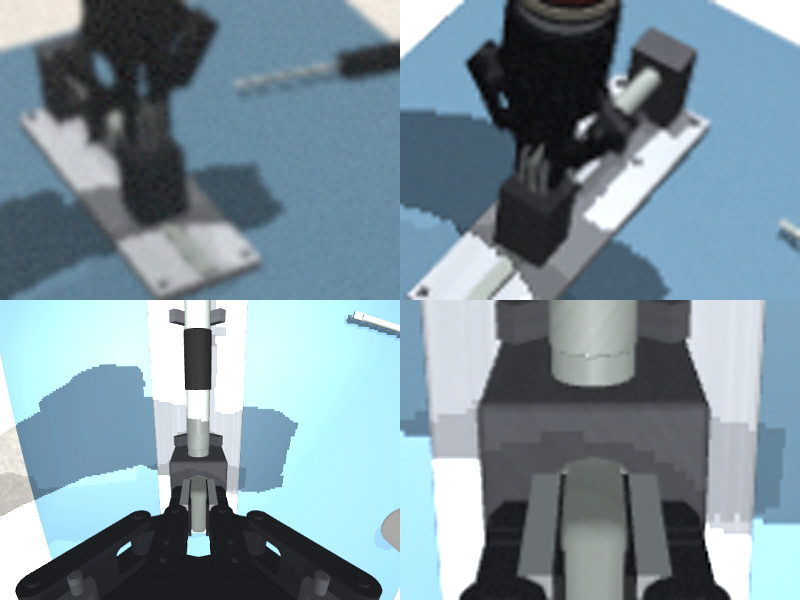

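The roller sits up against the tailstock flange, visible as a hairline seam near the wrist crop's centre, and against the headstock. The spade is still pinched, at 1.57 rad from the seat, with an 8 N push holding. No slip showed: the torque passed zero at the same yaw on the way back.

```bash
python3 -c "
from h import *
print(sign_off())"
```

```text
the job is handed in; nothing more can be done
None
```

The job is handed in at about 28 s on the robot's clock: the roller is held between both centres, and the thumbscrew was seated, backed off a quarter turn and is still gripped, with the tailstock pressed up to the roller; I have no verdict from the judge.

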